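# Dial a batch code into the preset unit and load it

## Task

Set the three thumbwheels of the grey preset unit to the code five, two, three, reading from its left wheel to its right (the pips that stand uppermost on each wheel, settled in its click position). Roll the wheels with a light fingertip, never pressing on the unit with more than 15 newtons, then press the round load key beside them well down and let it come back. Leave the things lying about where they are.

Things in the scene. Friction and masses are not known exactly. Their poses are not given: they have to be found in the camera images.
- preset_unit: Low grey box fixed to the bench, 92 deep (x) x 226 long (y) x 62 mm high, aluminium face on top. In a row along its y, at x = 0: left, middle and right wheel at y = +72, +24, -24 mm, round load key at y = -80 mm. Origin: centre of its underside; x points to its back (away from the robot at yaw 0), y to its left, z up. Wheels and key count as part of the unit when it is pressed.
- slot_left (a point): fixed point in the unit's face (62 mm over the bench) above the left wheel's axle, mid-width; axes as the unit's. Wheel: black, 54 mm diameter, 20 mm wide, axle along y, on a spring. At rest its rim stands 8 to 22 mm above the face, different for each wheel and not measured: find it by touch. Pressed down it yields 1 mm per 4 N after the first 2 N; stop 10 mm below rest.
- slot_middle (a point): the same point and wheel size for the middle wheel. All wheels turn only by friction of a fingertip pressed on the smooth rim and dragged along the unit's x. They click over even bumps, 36 degrees or 17 mm of rim apart; passing a bump takes about 3 N along the rim, so 6 to 10 N of pressing is right (with less the finger slips).
- slot_right (a point): the same point and wheel size for the right wheel
- key_top (a point): centre of the load key's top when not pressed, 16 mm above the face, 78 mm over the bench; the key is a grey round plunger 23 mm in diameter in a dark collar 34 mm in diameter and 3 mm high. It does not move with the key.
- wheel_left (a joint): turn of the left wheel, rad: 0 with one pip uppermost, 0.628 two, 1.257 three, 1.885 four, 2.513 five, 3.142 six (white pips as on dice). It grows when the top of the rim is dragged to the unit's front (its -x); stops just before one and just past six. Let go between two click positions it springs to the nearer one, unless poised just on top of the bump.
- wheel_middle (a joint): the same for the middle wheel
- wheel_right (a joint): the same for the right wheel
- load_key (a joint): how far the load key is pressed, m: 0 up, 0.010 at its stop. It takes 2.8 N to start and 0.8 N more for each mm (10.8 N at the stop), and counts as pressed beyond 0.006. It springs back.
- bar_stub: bystander: stepped turned steel piece 30 x 30 x 54 mm standing at the left end of the unit; origin at the centre of its underside
- nut_1: bystander: steel nut 19 x 22 x 16 mm lying at the right end of the unit; origin at the centre of its underside
- driver_teal: bystander: screwdriver 152 mm long on the bench; origin at the centre of its underside
- hex_key: bystander: bent steel key 32 x 89 x 9 mm on the bench; origin at the centre of its underside

How it is judged:
On the way, in this order (a step that is already met when the one before it is completed fails the run):
1. the three wheels show five, two, three (each within 0.15 rad) (value of joint wheel_left between 2.363 and 2.663 rad and value of joint wheel_middle between 0.478 and 0.778 rad and value of joint wheel_right between 1.107 and 1.407 rad), for 0.3 s.
2. the load key is pressed beyond 6 mm while the code stands (all of step 1 and value of joint load_key above 0.006 m), for 0.05 s.
At the end, for the whole second after the job is handed in: The wheels show five, two, three from left to right, each within 0.15 rad of its click position (2.513, 0.628, 1.257 rad), and the load key is up again (less than 1 mm pressed) (all of step 1 and value of joint load_key below 0.001 m); the robot touches nothing.
It fails at once if the unit, a wheel or the key is pressed with more than 15 N (contact force between any of the fingers, the arm and preset_unit above 15 N).
It fails at once if a bystander is moved by more than 30 mm (distance of any of bar_stub, nut_1, driver_teal, hex_key from where it was at the start of the episode above 0.03 m).
It also fails if it takes over 61 s, if anything falls off the work surface, if the arm or the gripper's body presses on something with over 40 N, if the wrist force passes 120 N, or if a joint passes its speed limit or range.

## Robot

A 6-joint arm with a two-finger parallel gripper is mounted at the origin on a cart in front of the work surface, level with it; the furniture and walls round the work are solid. World frame = base frame: x ahead of the robot, y to its left, z up, the work surface at z = 0. Lengths are in m, angles in rad, forces in N, time in s.
With the tool pointing down it reaches from about 0.275 to 0.85 m from the base axis. Payload 5.2 kg.
Tool frame: the origin (TCP) lies midway between the tips of the shut fingers; the grasp point (between the pads) lies 19 mm behind it; z points along the fingers, y is the line along which they close (so a half turn about z gives the same grasp; the last joint's range is limited). The gripper opens to 85 mm and grips with 20 to 120 N. Pads are 22 mm wide; open, the fingers measure 114 mm over their backs; the gripper's body (76 mm by 85 mm) begins 54 mm behind the grasp point. The pads swing forward as they close: fully open they stand 13 mm farther back than shut.
Start: joints at [-1.505, 0.259, 1.535, -0, 1.348, -0.203], TCP at [0.146, -0.53, 0.231] pointing down, gripper open.
Joint ranges: [-3.14, 3.14], [-0.91, 2.08], [0.19, 2.58], [-1.22, 4.36], [0.22, 2.71], [-3.12, 3.12]. Speed limits (rad/s): [2.57, 2.57, 3.14, 3.14, 3.14, 3.14].

## Interface

Orientations are given as a 3x3 rotation matrix whose columns are the frame's x, y, z axes.
In Python, from workcell import sensors, imaging, robot gives the robot as it stands.
- The arm moves only by the tool arm_command, never from a script. Its argument "increments" is a list that holds one entry, the list of rows, each a list of 5 numbers: the closure in counts, from 0 (fully open) to 255 (shut), then the shift along the tool's x, y, z in m, then the turn about the tool's z in rad. In form: [[[grip, tx, ty, tz, spin], ...]]. A call has 1 to 20 rows; each row is the pose to reach, as a shift and turn from the pose commanded when the call began, along the tool's axes at that moment; what a row does not reach only later rows make up. A row lasts 1/10 s, in which the tool goes at most 50 mm and 8.59 degrees, less where a joint would pass 70% of its speed; a pose out of reach is approached as far as the arm can. A call with a gripper value outside its range is refused whole. The fingers move at their own pace and stop on an object; "grip_force" is the grip in N (left out, the last holds). Time passes only in rows, so rows that repeat a pose let the fingers close. It gives the time, the measured TCP pose, the force, the opening and the grip force at its end, in the units of the state.
- sensors.state(): the state, without advancing time (a new reading comes with each control period).
- imaging.grab_frame(name): name is "scene" or "top" or "wrist"; returns a dict with "frame" (420x560x3 uint8, blue, green, red), "mtx" (3x3 intrinsics, pixels), "k1" (the pictures are not rectified: a ray, as slopes to the right and down, at radius r is drawn at 1 + k1 r^2 times it, then the intrinsics apply), "R" (3x3) and "t" (3): a world point X has camera coordinates R X + t. Camera axes: x right, y down, z forward; pixel columns grow to the right and rows downward; lengths in m; the calibration is good to about 2 mm. A picture is of the moment at which its call begins. There is no depth.
- robot.close_job(): hands the job in; it is judged then, once.
The state is a dict: "t": time; "joint_pos": joint angles; "joint_vel": joint speeds; "tau": joint torques, N m; "ee_pos": TCP position; "tcp_rot": TCP orientation; "ft_force": force on the tool from outside, world axes, zero at the start; "moment": the same for the moment, N m; "gripper_width": finger opening in m; "grip_force": force on a finger pad.
Only numpy, scipy, OpenCV 4.12 (cv2) and the standard library are available. Lean on these libraries where they do the work, as an engineer would, in place of code of your own. Each camera call takes 0.05 s, during which the arm holds its last target. There are 200 camera calls.

## Working session

There is one attempt and no reset: what is moved stays moved. The work goes in short steps, Python scripts to look and compute and a tool call to move; the robot and the scene stay as the last step left them, time stands still between calls to the robot, and variables do not carry over. Pictures are saved under pics/ and viewed, at most 10 in all, crops included, and the job is handed in when it is done.

Besides the shell and the picture viewer there is one more tool, called after "Request:" in YAML: its name, and indented under it one key for each argument. arm_command: Moves the arm, as the interface text tells. Its arguments: {"type":"object","properties":{"increments":{"type":"array","items":{"type":"array","items":{"type":"array","items":{"type":"number"}}}},"grip_force":{"type":"number"}},"required":["increments"]}

```bash
mkdir -p pics; ls; cat > h.py <<'E'
import numpy as np, cv2
from workcell import sensors, imaging, robot
def save(n, f, s=1.0): cv2.imwrite('pics/'+n, cv2.resize(f['frame'],None,fx=s,fy=s))
def ray(f,u,v):
    K=f['mtx']; d=np.array([f['k1'],0,0,0,0.])
    p=cv2.undistortPoints(np.array([[[u,v]]],float),np.array(K),d)[0,0]
    R=np.array(f['R']); t=np.array(f['t'])
    return -R.T@t, R.T@np.array([p[0],p[1],1])
def onz(f,u,v,z):
    o,d=ray(f,u,v); return o+d*(z-o[2])/d[2]
def proj(f,X):
    R=np.array(f['R']); r,_=cv2.Rodrigues(R)
    return cv2.projectPoints(np.array(X,float).reshape(-1,1,3),r,np.array(f['t'],float),np.array(f['mtx']),np.array([f['k1'],0,0,0,0.]))[0].reshape(-1,2)
E
python3 - <<'E'
from h import *
import pickle
for n in ('scene','top'):
    f=imaging.grab_frame(n); save(n+'0.png',f,1.4); pickle.dump(f,open(n+'.pkl','wb'))
    print(n,f['k1'],(-np.array(f['R']).T@np.array(f['t'])).round(3))
s=sensors.state(); print({k:np.round(v,3).tolist() for k,v in s.items()})
E
```

```text
pics
scene 0.003454612623858391 [-0.293  0.44   0.981]
top 0.006511307752095241 [ 0.401 -0.214  1.023]
{'t': 0.1, 'joint_pos': [-1.505, 0.259, 1.536, -0.0, 1.348, -0.203], 'joint_vel': [0.0, -0.001, -0.003, 0.0, 0.001, 0.001], 'tau': [0.002, -44.697, -29.125, -0.0, 0.006, 0.0], 'ee_pos': [0.146, -0.53, 0.231], 'tcp_rot': [[0.964, 0.266, -0.0], [0.266, -0.964, 0.002], [0.0, -0.002, -1.0]], 'ft_force': [-0.589, 0.789, -0.447], 'moment': [-0.047, 0.014, 0.007], 'grip_force': 0.0, 'gripper_width': 0.085}
```

View pics/top0.png

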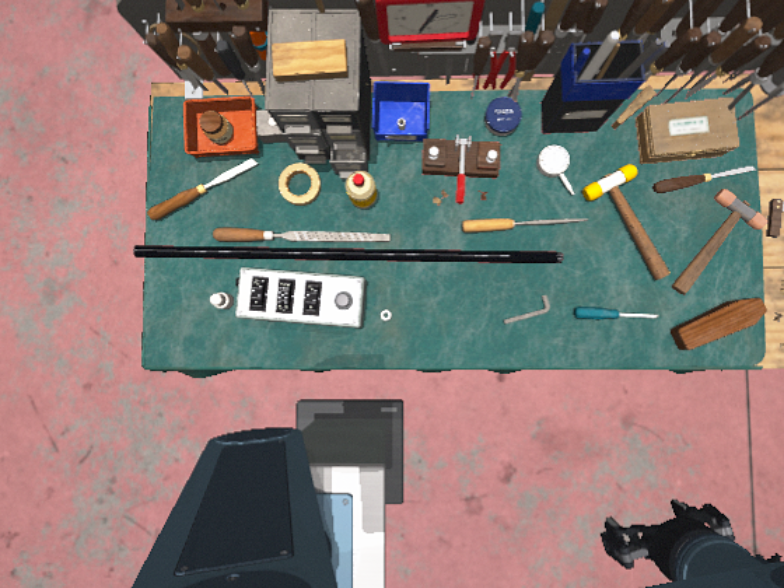

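View pics/scene0.png

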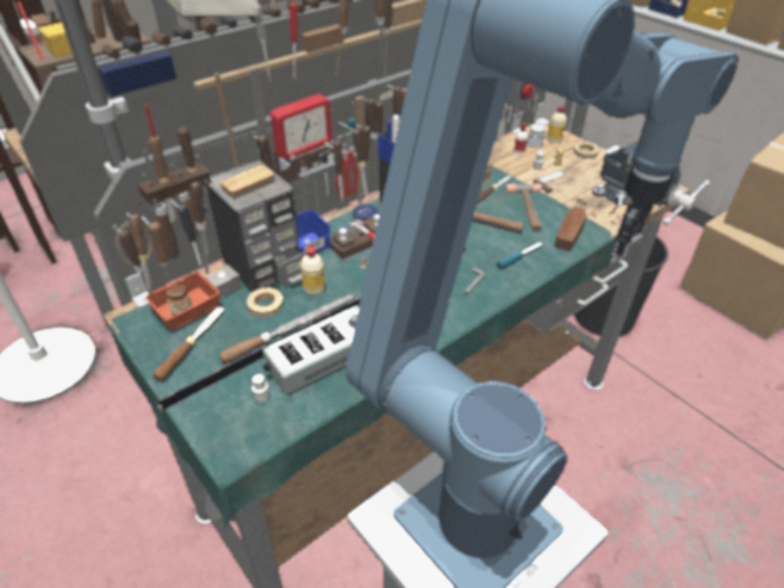

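The top view shows the unit with face corners near (240,268) and (363,327), wheels at about (258,294), (285,297), (312,299) and the key at (343,300). A black rod lies behind it at row 250. The scene view shows the unit at (320,345), partly hidden by the arm, with the rod behind it.

```bash
python3 - <<'E'
from h import *
import pickle
f=pickle.load(open('top.pkl','rb')); im=f['frame']; g=pickle.load(open('scene.pkl','rb'))
m=np.zeros(im.shape[:2],np.uint8); roi=(slice(180,245),slice(163,266))
m[roi]=(im[roi].min(2)>150)*255
c=max(cv2.findContours(m,cv2.RETR_EXTERNAL,cv2.CHAIN_APPROX_NONE)[0],key=cv2.contourArea)
P=np.array([onz(f,*p[0],0.062)[:2] for p in c])
r=cv2.minAreaRect((P*1000).astype(np.float32)); print(r)
box=cv2.boxPoints(r)/1000; print(box)
dk=np.zeros_like(m); dk[roi]=(im[roi].max(2)<60)*255
dk=cv2.morphologyEx(dk,cv2.MORPH_CLOSE,np.ones((5,5)))
for q in cv2.findContours(dk,cv2.RETR_EXTERNAL,cv2.CHAIN_APPROX_NONE)[0]:
    if cv2.contourArea(q)>60:
        (u,v),wh,a=cv2.minAreaRect(q); print('dark',u,v,wh,onz(f,u,v,0.066).round(4))
# key
kk=im[roi]; print('key approx',onz(f,343.5/1.4,300/1.4,0.078))
# rod left end, two views
o1,d1=ray(f,136/1.4,251/1.4);o2,d2=ray(g,166/1.4,400/1.4)
A=np.stack([d1,-d2],1);s=np.linalg.lstsq(A,o2-o1,rcond=None)[0];print('rod end',o1+d1*s[0],o2+d2*s[1])
print('rod right z0',onz(f,562/1.4,257/1.4,0.0))
cv2.imwrite('pics/crop1.png',cv2.resize(im[175:250,145:290],None,fx=5,fy=5,interpolation=cv2.INTER_CUBIC))
E
```

```text
((462.375244140625, -9.495712280273438), (222.38226318359375, 89.20867156982422), 85.22152709960938)
[[ 0.40866333 -0.11658467]
 [ 0.49756196 -0.12401607]
 [ 0.5160872   0.09759325]
 [ 0.42718855  0.10502464]]
dark 222.69326782226562 212.97079467773438 (10.47640609741211, 23.038612365722656) [ 0.459  -0.0336  0.066 ]
dark 203.77243041992188 211.23104858398438 (11.045050621032715, 22.422279357910156) [0.4635 0.0137 0.066 ]
dark 184.67822265625 209.7178192138672 (10.447890281677246, 23.18436622619629) [0.4674 0.0615 0.066 ]
dark 214.0 182.5 (5.0, 102.0) [ 0.5353 -0.0112  0.066 ]
key approx [ 0.45482264 -0.09162348  0.078     ]
rod end [0.55065436 0.30398448 0.02814862] [0.54639462 0.2993428  0.02508968]
rod right z0 [ 0.53885602 -0.49330626  0.        ]
```

View pics/crop1.png

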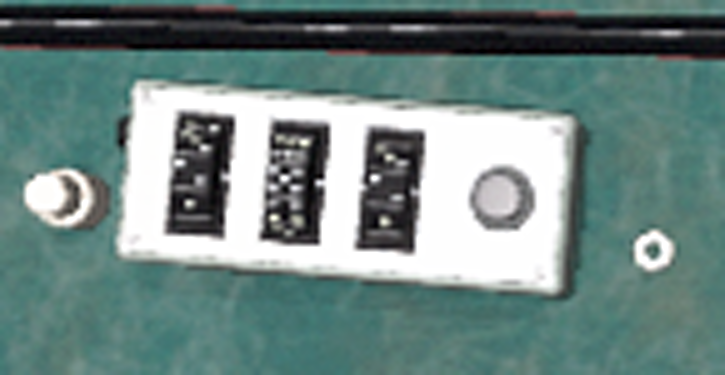

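The crop shows the pips are too small to read from here, so I'll go above the unit with the fingers shut and look with the wrist camera.

Request:
arm_command:
  increments:
    - [[255, 0.443, -0.417, -0.02, 0.353], [255, 0.443, -0.417, -0.02, 0.353], [255, 0.443, -0.417, -0.02, 0.353], [255, 0.443, -0.417, -0.02, 0.353], [255, 0.443, -0.417, -0.02, 0.353], [255, 0.443, -0.417, -0.02, 0.353], [255, 0.443, -0.417, -0.02, 0.353], [255, 0.443, -0.417, -0.02, 0.353], [255, 0.443, -0.417, -0.02, 0.353], [255, 0.443, -0.417, -0.02, 0.353], [255, 0.443, -0.417, -0.02, 0.353], [255, 0.443, -0.417, -0.02, 0.353], [255, 0.443, -0.417, -0.02, 0.353], [255, 0.443, -0.417, -0.02, 0.353], [255, 0.443, -0.417, -0.02, 0.353], [255, 0.443, -0.417, -0.02, 0.353], [255, 0.443, -0.417, -0.02, 0.353], [255, 0.443, -0.417, -0.02, 0.353]]
  grip_force: 40

```text
t: 1.9
ee_pos: [0.4621, -0.0117, 0.2514]
tcp_rot: [[0.996, -0.086, 0.0], [-0.086, -0.996, -0.0], [0.0, 0.0, -1.0]]
ft_force: [-0.4, 0.6, -0.8]
gripper_width: -0.0001
grip_force: 0.0
```

```bash
python3 - <<'E'
from h import *
f=imaging.grab_frame('wrist'); save('w1.png',f,1.4)
np.save('x.npy',0); import pickle; pickle.dump(f,open('w1.pkl','wb'))
s=sensors.state(); print({k:np.round(s[k],3).tolist() for k in ('t','ee_pos','tcp_rot','ft_force','joint_pos','gripper_width')}, (-np.array(f['R']).T@f['t']).round(3))
E
```

```text
{'t': 1.95, 'ee_pos': [0.462, -0.012, 0.251], 'tcp_rot': [[0.996, -0.086, 0.0], [-0.086, -0.996, -0.0], [0.0, 0.0, -1.0]], 'ft_force': [0.601, -0.255, 1.028], 'joint_pos': [-0.267, 0.085, 1.698, -0.0, 1.358, 1.39], 'gripper_width': -0.0} [ 0.545 -0.019  0.395]
```

View pics/w1.png

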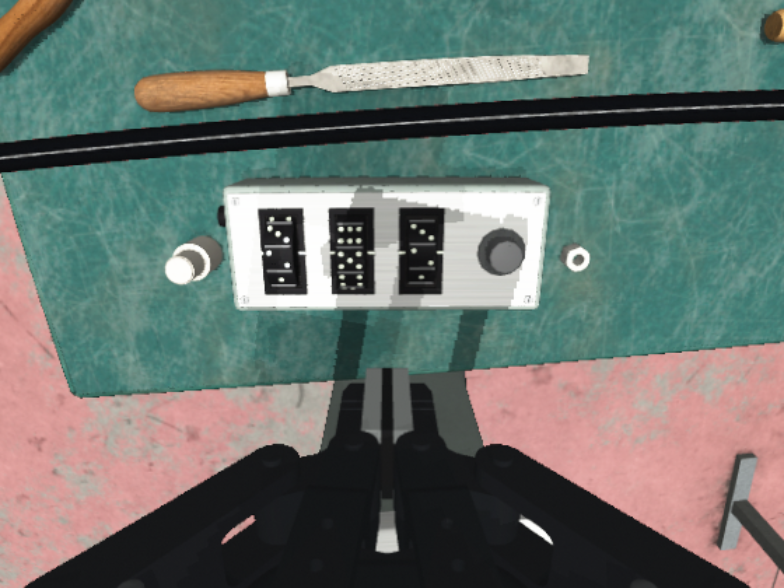

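The wrist view shows wheels at (282,250), (352,250), (421,250), key at (503,252), white index marks on row 253, and a shut gripper below. I'll crop it to read the pips and refine the unit pose.

```bash
python3 - <<'E'
from h import *
import pickle
f=pickle.load(open('w1.pkl','rb')); im=f['frame']
cv2.imwrite('pics/crop2.png',cv2.resize(im[140:220,160:390],None,fx=3.4,fy=5,interpolation=cv2.INTER_CUBIC))
m=np.zeros(im.shape[:2],np.uint8); roi=(slice(120,225),slice(150,398))
h=cv2.cvtColor(im,cv2.COLOR_BGR2HSV); m[roi]=((h[roi][...,1]<60)&(h[roi][...,2]>95))*255
m=cv2.morphologyEx(m,cv2.MORPH_OPEN,np.ones((3,3)))
c=max(cv2.findContours(m,cv2.RETR_EXTERNAL,cv2.CHAIN_APPROX_NONE)[0],key=cv2.contourArea)
print(cv2.boundingRect(c))
P=np.array([onz(f,*p[0],0.062)[:2] for p in c]); r=cv2.minAreaRect((P*1000).astype(np.float32)); print(r); print(cv2.boxPoints(r))
th=np.radians(-4.8);c0=np.array([.4624,-.0095])
for y in (.072,.024,-.024,-.08):
    print(y,(c0+y*np.array([-np.sin(th),np.cos(th)])).round(4))
for u in (212.5-11,): pass
print('key',onz(f,502/1.4,250/1.4,0.070).round(4),'marks x',onz(f,300/1.4,253/1.4,.062).round(4),onz(f,447/1.4,253/1.4,.062).round(4))
for u in (282,352,421): print(onz(f,u/1.4,251/1.4,.062).round(4))
E
```

```text
(159, 131, 234, 91)
((463.4319763183594, -11.878974914550781), (222.48777770996094, 90.43934631347656), 85.18228149414062)
[[ 409.02914  -118.932014]
 [ 499.14896  -126.52766 ]
 [ 517.83484    95.174065]
 [ 427.715     102.76971 ]]
0.072 [0.4684 0.0622]
0.024 [0.4644 0.0144]
-0.024 [ 0.4604 -0.0334]
-0.08 [ 0.4557 -0.0892]
key [ 0.4579 -0.0911  0.07  ] marks x [0.4657 0.0482 0.062 ] [ 0.4568 -0.0543  0.062 ]
[0.4683 0.0606 0.062 ]
[0.464  0.0118 0.062 ]
[ 0.4598 -0.0362  0.062 ]
```

View pics/crop2.png

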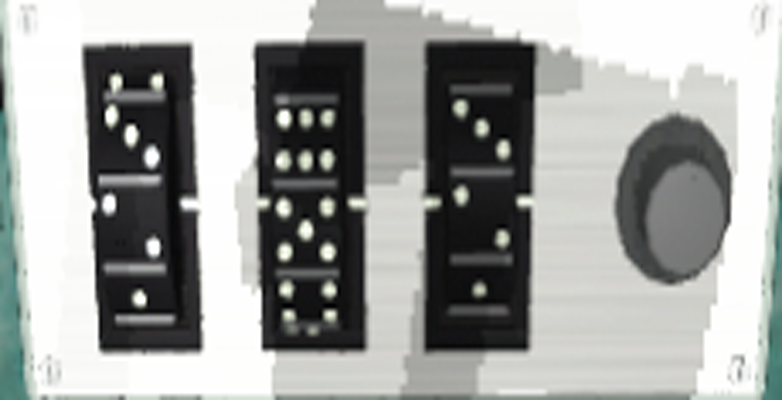

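Reading: left 2, middle 5, right 2. So left needs three clicks toward -x, middle three toward +x, right one toward -x. By parallax the rim heights are about 15, 18 and 9 mm. I start with the right wheel, approaching 8 mm behind its axle.

Request:
arm_command:
  increments:
    - [[255, 0.009, 0.023, 0.05, 0], [255, 0.009, 0.023, 0.1, 0], [255, 0.009, 0.023, 0.14, 0], [255, 0.009, 0.023, 0.158, 0], [255, 0.009, 0.023, 0.165, 0], [255, 0.009, 0.023, 0.165, 0], [255, 0.009, 0.023, 0.165, 0], [255, 0.009, 0.023, 0.165, 0]]

```text
t: 2.75
ee_pos: [0.4707, -0.0347, 0.0879]
tcp_rot: [[0.996, -0.084, 0.003], [-0.084, -0.996, -0.001], [0.003, 0.001, -1.0]]
ft_force: [0.1, 0.7, 0.2]
gripper_width: 0.0003
grip_force: 0.0
```

Request:
arm_command:
  increments:
    - [[255, 0, 0, 0.001, 0], [255, 0, 0, 0.002, 0], [255, 0, 0, 0.003, 0], [255, 0, 0, 0.003, 0]]

```text
t: 3.15
ee_pos: [0.4694, -0.0342, 0.0833]
tcp_rot: [[0.996, -0.084, -0.0], [-0.084, -0.996, 0.0], [-0.0, 0.0, -1.0]]
ft_force: [-0.2, -0.0, -0.1]
gripper_width: 0.0002
grip_force: 0.0
```

Request:
arm_command:
  increments:
    - [[255, 0, 0, 0.001, 0], [255, 0, 0, 0.002, 0], [255, 0, 0, 0.002, 0], [255, 0, 0, 0.002, 0]]

```text
t: 3.55
ee_pos: [0.4694, -0.0342, 0.0812]
tcp_rot: [[0.996, -0.084, -0.0], [-0.084, -0.996, 0.0], [-0.0, -0.0, -1.0]]
ft_force: [-0.4, 0.2, 0.5]
gripper_width: -0.0003
grip_force: 0.0
```

Request:
arm_command:
  increments:
    - [[255, 0, 0, 0.001, 0], [255, 0, 0, 0.002, 0], [255, 0, 0, 0.002, 0], [255, 0, 0, 0.002, 0]]

```text
t: 3.95
ee_pos: [0.4694, -0.0342, 0.0793]
tcp_rot: [[0.996, -0.084, -0.0], [-0.084, -0.996, 0.0], [-0.0, -0.0, -1.0]]
ft_force: [-0.6, -0.5, 0.7]
gripper_width: -0.0001
grip_force: 0.0
```

Request:
arm_command:
  increments:
    - [[255, 0, 0, 0.001, 0], [255, 0, 0, 0.002, 0], [255, 0, 0, 0.002, 0], [255, 0, 0, 0.002, 0]]

```text
t: 4.35
ee_pos: [0.4694, -0.0342, 0.0773]
tcp_rot: [[0.996, -0.084, -0.0], [-0.084, -0.996, 0.0], [-0.0, -0.0, -1.0]]
ft_force: [0.2, 0.3, 0.6]
gripper_width: -0.0006
grip_force: 0.0
```

Request:
arm_command:
  increments:
    - [[255, 0, 0, 0.001, 0], [255, 0, 0, 0.002, 0], [255, 0, 0, 0.002, 0], [255, 0, 0, 0.002, 0]]

```text
t: 4.75
ee_pos: [0.4695, -0.0343, 0.0753]
tcp_rot: [[0.996, -0.084, 0.0], [-0.084, -0.996, -0.0], [0.0, 0.0, -1.0]]
ft_force: [-0.8, -0.6, -0.4]
gripper_width: -0.0002
grip_force: 0.1
```

Request:
arm_command:
  increments:
    - [[255, 0, 0, 0.001, 0], [255, 0, 0, 0.002, 0], [255, 0, 0, 0.002, 0], [255, 0, 0, 0.002, 0]]

```text
t: 5.15
ee_pos: [0.4698, -0.0343, 0.0738]
tcp_rot: [[0.996, -0.084, 0.001], [-0.084, -0.996, -0.0], [0.001, 0.0, -1.0]]
ft_force: [-0.6, 0.9, 4.6]
gripper_width: -0.0002
grip_force: 2.8
```

Request:
arm_command:
  increments:
    - [[255, 0, 0, 0.0006, 0], [255, 0, 0, 0.0012, 0], [255, -0.002, 0, 0.0012, 0], [255, -0.004, 0, 0.0012, 0], [255, -0.004, 0, 0.0012, 0]]

```text
t: 5.65
ee_pos: [0.4676, -0.0343, 0.0734]
tcp_rot: [[0.996, -0.084, 0.005], [-0.084, -0.996, -0.001], [0.005, 0.0, -1.0]]
ft_force: [1.7, 0.1, 7.3]
gripper_width: -0.0001
grip_force: 3.9
```

Request:
arm_command:
  increments:
    - [[255, -0.002, 0, 0, 0], [255, -0.004, 0, 0, 0], [255, -0.006, 0, 0, 0], [255, -0.006, 0, 0, 0]]

```text
t: 6.05
ee_pos: [0.4606, -0.0336, 0.0732]
tcp_rot: [[0.996, -0.084, 0.003], [-0.084, -0.996, -0.001], [0.003, 0.0, -1.0]]
ft_force: [-1.2, 0.7, 8.9]
gripper_width: 0.0
grip_force: 4.4
```

Request:
arm_command:
  increments:
    - [[255, -0.002, 0, 0, 0], [255, -0.004, 0, 0, 0], [255, -0.006, 0, 0, 0], [255, -0.007, 0, 0, 0], [255, -0.007, 0, 0, 0]]

```text
t: 6.55
ee_pos: [0.4531, -0.0329, 0.073]
tcp_rot: [[0.996, -0.084, 0.002], [-0.084, -0.996, -0.0], [0.002, 0.0, -1.0]]
ft_force: [-0.8, 1.1, 8.6]
gripper_width: 0.0
grip_force: 4.6
```

The pad acts as a flat rack and the force stayed under 9 N. I'll lift straight up and go to the middle wheel, at its front edge.

Request:
arm_command:
  increments:
    - [[255, 0, 0, -0.008, 0], [255, 0, 0, -0.018, 0], [255, 0, 0, -0.02, 0], [255, 0.0005, -0.025, -0.02, 0], [255, 0.0005, -0.047, -0.018, 0], [255, 0.0005, -0.047, -0.014, 0], [255, 0.0005, -0.047, -0.013, 0], [255, 0.0005, -0.047, -0.013, 0]]

```text
t: 7.35
ee_pos: [0.4568, 0.0135, 0.0848]
tcp_rot: [[0.996, -0.084, -0.001], [-0.084, -0.996, -0.0], [-0.001, 0.0, -1.0]]
ft_force: [0.1, -0.7, 0.2]
gripper_width: -0.0001
grip_force: 0.0
```

Request:
arm_command:
  increments:
    - [[255, 0, 0, 0.001, 0], [255, 0, 0, 0.002, 0], [255, 0, 0, 0.002, 0], [255, 0, 0, 0.002, 0]]

```text
t: 7.75
ee_pos: [0.4573, 0.0135, 0.0834]
tcp_rot: [[0.996, -0.084, 0.001], [-0.084, -0.996, -0.0], [0.001, 0.0, -1.0]]
ft_force: [-0.5, -1.8, 3.1]
gripper_width: -0.0
grip_force: 1.5
```

Request:
arm_command:
  increments:
    - [[255, 0, 0, 0.0008, 0], [255, 0, 0, 0.0016, 0], [255, 0.002, 0, 0.0016, 0], [255, 0.004, 0, 0.0016, 0], [255, 0.006, 0, 0.0016, 0], [255, 0.006, 0, 0.0016, 0]]

```text
t: 8.35
ee_pos: [0.4639, 0.013, 0.0822]
tcp_rot: [[0.996, -0.084, 0.002], [-0.084, -0.996, -0.001], [0.002, 0.001, -1.0]]
ft_force: [-0.3, -2.4, 7.7]
gripper_width: -0.0001
grip_force: 3.6
```

Request:
arm_command:
  increments:
    - [[255, 0.002, 0, 0, 0], [255, 0.004, 0, 0, 0], [255, 0.006, 0, 0, 0], [255, 0.008, 0, 0, 0], [255, 0.01, 0, 0, 0], [255, 0.011, 0, 0, 0], [255, 0.011, 0, 0, 0]]

```text
t: 9.05
ee_pos: [0.4745, 0.0122, 0.0821]
tcp_rot: [[0.996, -0.084, 0.001], [-0.084, -0.996, -0.001], [0.001, 0.001, -1.0]]
ft_force: [-1.0, -2.3, 7.0]
gripper_width: 0.0003
grip_force: 3.4
```

Request:
arm_command:
  increments:
    - [[255, 0, 0, -0.008, 0], [255, 0, 0, -0.012, 0], [255, 0, 0, -0.012, 0]]

```text
t: 9.35
ee_pos: [0.4742, 0.0127, 0.0941]
tcp_rot: [[0.996, -0.084, 0.001], [-0.084, -0.996, 0.0], [0.001, -0.0, -1.0]]
ft_force: [0.0, -0.1, 0.0]
gripper_width: 0.0001
grip_force: 0.0
```

```bash
python3 - <<'E'
from h import *
f=imaging.grab_frame('wrist'); im=f['frame']
print(proj(f,[[.469,.061,.075],[.465,.0132,.08],[.461,-.0346,.075]]).round(0))
s=sensors.state(); print(s['t'],s['ee_pos'],s['ft_force'])
cv2.imwrite('pics/w2.png',cv2.resize(im,None,fx=1.4,fy=1.4,interpolation=cv2.INTER_CUBIC))
E
```

```text
[[185. 275.]
 [276. 280.]
 [366. 275.]]
9.4 [0.47401619 0.0126612  0.09374041] [-0.80223102  0.21474296  0.47976319]
```

View pics/w2.png

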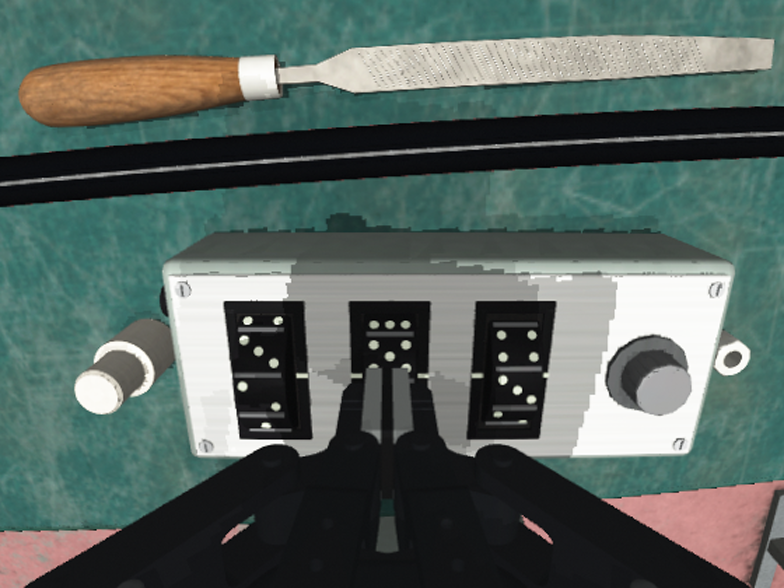

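The wrist view shows the right wheel at 3 (pips at (517,388), just below its marks), and the middle wheel with 5 just behind its marks at (390,355), so 4 is uppermost. I'll do the two remaining middle strokes with the same press depth.

Request:
arm_command:
  increments:
    - [[255, -0.017, 0, 0, 0], [255, -0.017, 0, 0.006, 0], [255, -0.017, 0, 0.0095, 0], [255, -0.017, 0, 0.0105, 0], [255, -0.017, 0, 0.0115, 0], [255, -0.017, 0, 0.012, 0], [255, -0.015, 0, 0.012, 0], [255, -0.013, 0, 0.012, 0], [255, -0.011, 0, 0.012, 0], [255, -0.009, 0, 0.012, 0], [255, -0.007, 0, 0.012, 0], [255, -0.005, 0, 0.012, 0], [255, -0.003, 0, 0.012, 0], [255, -0.001, 0, 0.012, 0], [255, 0.0, 0, 0.012, 0], [255, 0.0, 0, 0.012, 0]]

```text
t: 11.0
ee_pos: [0.4751, 0.0125, 0.082]
tcp_rot: [[0.996, -0.084, 0.001], [-0.084, -0.996, 0.0], [0.001, -0.0, -1.0]]
ft_force: [-2.3, 1.2, 7.7]
gripper_width: -0.0002
grip_force: 3.3
```

Request:
arm_command:
  increments:
    - [[255, 0, 0, -0.008, 0], [255, 0, 0, -0.012, 0], [255, -0.017, 0, -0.012, 0], [255, -0.017, 0, -0.006, 0], [255, -0.017, 0, -0.0025, 0], [255, -0.017, 0, -0.0015, 0], [255, -0.017, 0, -0.0005, 0], [255, -0.017, 0, 0, 0], [255, -0.015, 0, 0, 0], [255, -0.013, 0, 0, 0], [255, -0.011, 0, 0, 0], [255, -0.009, 0, 0, 0], [255, -0.007, 0, 0, 0], [255, -0.005, 0, 0, 0], [255, -0.003, 0, 0, 0], [255, -0.001, 0, 0, 0], [255, 0, 0, 0, 0], [255, 0, 0, 0, 0]]

```text
t: 12.8
ee_pos: [0.4749, 0.0124, 0.082]
tcp_rot: [[0.996, -0.084, 0.001], [-0.084, -0.996, -0.0], [0.001, 0.0, -1.0]]
ft_force: [-1.0, 0.9, 6.9]
gripper_width: -0.0002
grip_force: 3.3
```

Request:
arm_command:
  increments:
    - [[255, 0, 0, -0.008, 0], [255, 0, 0, -0.013, 0], [255, 0, 0, -0.013, 0], [255, -0.0013, -0.025, -0.013, 0], [255, -0.0013, -0.048, -0.012, 0], [255, -0.0013, -0.048, -0.007, 0], [255, -0.0013, -0.048, -0.005, 0], [255, -0.0013, -0.048, -0.004, 0], [255, -0.0013, -0.048, -0.003, 0], [255, -0.0013, -0.048, -0.003, 0]]

```text
t: 13.8
ee_pos: [0.4766, 0.0599, 0.0844]
tcp_rot: [[0.996, -0.085, -0.0], [-0.085, -0.996, -0.0], [-0.0, 0.0, -1.0]]
ft_force: [-0.0, 0.5, -0.8]
gripper_width: -0.0003
grip_force: 0.0
```

Request:
arm_command:
  increments:
    - [[255, 0, 0, 0.001, 0], [255, 0, 0, 0.002, 0], [255, 0, 0, 0.002, 0], [255, 0, 0, 0.002, 0]]

```text
t: 14.2
ee_pos: [0.4767, 0.0604, 0.0825]
tcp_rot: [[0.996, -0.084, 0.0], [-0.084, -0.996, -0.0], [0.0, 0.0, -1.0]]
ft_force: [-0.5, 0.3, 0.2]
gripper_width: 0.0002
grip_force: 0.0
```

Request:
arm_command:
  increments:
    - [[255, 0, 0, 0.001, 0], [255, 0, 0, 0.002, 0], [255, 0, 0, 0.002, 0], [255, 0, 0, 0.002, 0]]

```text
t: 14.6
ee_pos: [0.4766, 0.0605, 0.0805]
tcp_rot: [[0.996, -0.084, -0.0], [-0.084, -0.996, 0.0], [-0.0, 0.0, -1.0]]
ft_force: [-0.4, -1.5, -0.3]
gripper_width: 0.0
grip_force: 0.0
```

Request:
arm_command:
  increments:
    - [[255, 0, 0, 0.001, 0], [255, 0, 0, 0.002, 0], [255, 0, 0, 0.002, 0], [255, 0, 0, 0.002, 0]]

```text
t: 15.0
ee_pos: [0.477, 0.0605, 0.0789]
tcp_rot: [[0.996, -0.084, 0.001], [-0.084, -0.996, -0.0], [0.001, -0.0, -1.0]]
ft_force: [0.1, 0.2, 4.5]
gripper_width: -0.0003
grip_force: 2.5
```

Request:
arm_command:
  increments:
    - [[255, 0, 0, 0.0006, 0], [255, 0, 0, 0.0012, 0], [255, -0.002, 0, 0.0012, 0], [255, -0.004, 0, 0.0012, 0], [255, -0.006, 0, 0.0012, 0], [255, -0.008, 0, 0.0012, 0], [255, -0.01, 0, 0.0012, 0], [255, -0.012, 0, 0.0012, 0], [255, -0.014, 0, 0.0012, 0], [255, -0.016, 0, 0.0012, 0], [255, -0.017, 0, 0.0012, 0], [255, -0.017, 0, 0.0012, 0]]

```text
t: 16.2
ee_pos: [0.4602, 0.0619, 0.078]
tcp_rot: [[0.996, -0.084, 0.001], [-0.084, -0.996, -0.0], [0.001, 0.0, -1.0]]
ft_force: [-0.2, 1.0, 8.0]
gripper_width: 0.0001
grip_force: 4.1
```

Request:
arm_command:
  increments:
    - [[255, 0, 0, -0.008, 0], [255, 0, 0, -0.012, 0], [255, 0.017, 0, -0.012, 0], [255, 0.017, 0, -0.006, 0], [255, 0.017, 0, -0.0025, 0], [255, 0.017, 0, -0.0015, 0], [255, 0.017, 0, -0.0005, 0], [255, 0.017, 0, 0, 0], [255, 0.015, 0, 0, 0], [255, 0.013, 0, 0, 0], [255, 0.011, 0, 0, 0], [255, 0.009, 0, 0, 0], [255, 0.007, 0, 0, 0], [255, 0.005, 0, 0, 0], [255, 0.003, 0, 0, 0], [255, 0.001, 0, 0, 0], [255, 0, 0, 0, 0], [255, 0, 0, 0, 0]]

```text
t: 18.0
ee_pos: [0.4597, 0.0619, 0.078]
tcp_rot: [[0.996, -0.084, 0.001], [-0.084, -0.996, -0.0], [0.001, 0.0, -1.0]]
ft_force: [-0.4, -0.0, 8.2]
gripper_width: 0.0003
grip_force: 4.1
```

Request:
arm_command:
  increments:
    - [[255, 0, 0, -0.008, 0], [255, 0, 0, -0.012, 0], [255, 0.017, 0, -0.012, 0], [255, 0.017, 0, -0.006, 0], [255, 0.017, 0, -0.0025, 0], [255, 0.017, 0, -0.0015, 0], [255, 0.017, 0, -0.0005, 0], [255, 0.017, 0, 0, 0], [255, 0.015, 0, 0, 0], [255, 0.013, 0, 0, 0], [255, 0.011, 0, 0, 0], [255, 0.009, 0, 0, 0], [255, 0.007, 0, 0, 0], [255, 0.005, 0, 0, 0], [255, 0.003, 0, 0, 0], [255, 0.001, 0, 0, 0], [255, 0, 0, 0, 0], [255, 0, 0, 0, 0]]

```text
t: 19.8
ee_pos: [0.4594, 0.062, 0.0779]
tcp_rot: [[0.996, -0.084, 0.001], [-0.084, -0.996, -0.0], [0.001, 0.0, -1.0]]
ft_force: [-1.2, -0.9, 8.1]
gripper_width: -0.0001
grip_force: 4.2
```

Request:
arm_command:
  increments:
    - [[255, 0, 0, -0.01, 0], [255, 0, 0, -0.05, 0], [255, 0, 0.06, -0.09, 0], [255, 0, 0.1, -0.12, 0], [255, -0.004, 0.152, -0.15, 0], [255, -0.004, 0.152, -0.15, 0], [255, -0.004, 0.152, -0.15, 0], [255, -0.004, 0.152, -0.15, 0]]

```text
t: 20.6
ee_pos: [0.4423, -0.0892, 0.2272]
tcp_rot: [[0.996, -0.086, -0.0], [-0.086, -0.996, 0.001], [-0.001, -0.001, -1.0]]
ft_force: [-0.7, -0.5, -1.5]
gripper_width: 0.0002
grip_force: 0.0
```

```bash
python3 - <<'E'
from h import *
f=imaging.grab_frame('wrist'); im=f['frame']
s=sensors.state(); print(s['t'],s['ee_pos'],s['ft_force'])
p=proj(f,[[.465,.0132,.075],[.4564,-.0904,.078]]); print(p)
u,v=p[0].astype(int); u0=max(u-110,0); v0=max(v-60,0); print(u0,v0)
cv2.imwrite('pics/w3.png',cv2.resize(im[v0:v0+120,u0:u0+240],None,fx=3.3,fy=4.5,interpolation=cv2.INTER_CUBIC))
E
```

```text
20.65 [ 0.44202302 -0.08840375  0.22657983] [-0.85694603  0.15211941 -0.20618498]
[[156.16703021 174.12070297]
 [275.61309937 174.31806188]]
46 114
```

View pics/w3.png

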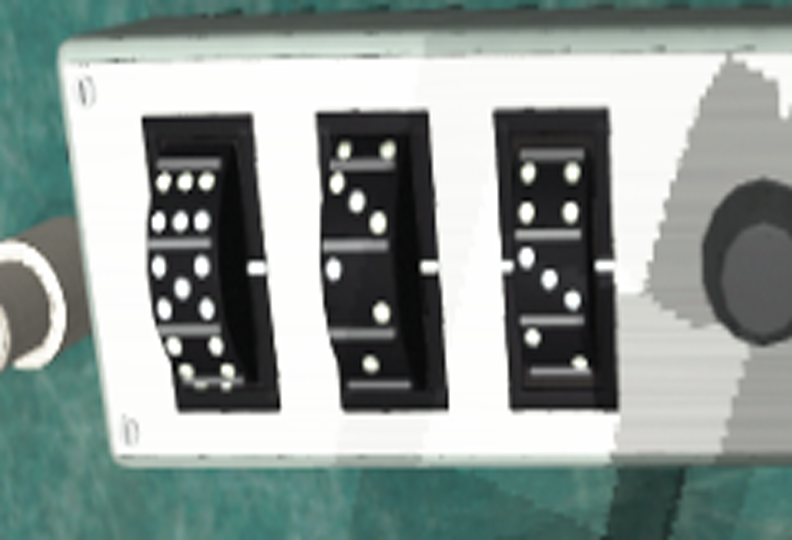

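The crop shows 5 at (182,288), 2 at (357,290) and 3 at (550,278) at the index marks, which is the code. Next is the key.

Request:
arm_command:
  increments:
    - [[255, 0.0145, 0.001, 0.045, 0], [255, 0.0145, 0.001, 0.09, 0], [255, 0.0145, 0.001, 0.125, 0], [255, 0.0145, 0.001, 0.138, 0], [255, 0.0145, 0.001, 0.142, 0], [255, 0.0145, 0.001, 0.142, 0], [255, 0.0145, 0.001, 0.142, 0], [255, 0.0145, 0.001, 0.142, 0]]

```text
t: 21.45
ee_pos: [0.4581, -0.0915, 0.0863]
tcp_rot: [[0.996, -0.084, 0.002], [-0.084, -0.996, -0.001], [0.002, 0.001, -1.0]]
ft_force: [0.6, 0.4, -0.1]
gripper_width: 0.0003
grip_force: 0.0
```

Request:
arm_command:
  increments:
    - [[255, 0, 0, 0.002, 0], [255, 0, 0, 0.004, 0], [255, 0, 0, 0.006, 0], [255, 0, 0, 0.008, 0], [255, 0, 0, 0.009, 0], [255, 0, 0, 0.01, 0], [255, 0, 0, 0.01, 0]]

```text
t: 22.15
ee_pos: [0.4573, -0.0915, 0.0754]
tcp_rot: [[0.996, -0.084, 0.0], [-0.084, -0.996, -0.0], [0.0, 0.0, -1.0]]
ft_force: [-1.8, 0.3, 4.7]
gripper_width: 0.0003
grip_force: 2.3
```

Request:
arm_command:
  increments:
    - [[255, 0, 0, 0.001, 0], [255, 0, 0, 0.002, 0], [255, 0, 0, 0.003, 0], [255, 0, 0, 0.004, 0], [255, 0, 0, 0.005, 0], [255, 0, 0, 0.006, 0], [255, 0, 0, 0.006, 0], [255, 0, 0, 0.006, 0]]

```text
t: 22.95
ee_pos: [0.4574, -0.0915, 0.0698]
tcp_rot: [[0.996, -0.084, 0.0], [-0.084, -0.996, -0.0], [0.0, 0.0, -1.0]]
ft_force: [-2.8, -0.6, 8.8]
gripper_width: -0.0001
grip_force: 4.5
```

The key is about 8 mm down at 9 N. Now I release it.

Request:
arm_command:
  increments:
    - [[255, 0, 0, -0.008, 0], [255, 0, 0, -0.02, 0], [255, 0, 0, -0.06, 0], [255, 0, 0, -0.1, 0], [255, -0.015, 0, -0.15, 0], [255, -0.015, 0, -0.157, 0], [255, -0.015, 0, -0.157, 0], [255, -0.015, 0, -0.157, 0], [255, -0.015, 0, -0.157, 0]]

```text
t: 23.85
ee_pos: [0.4415, -0.0897, 0.2243]
tcp_rot: [[0.996, -0.084, -0.003], [-0.084, -0.996, 0.002], [-0.004, -0.001, -1.0]]
ft_force: [0.1, 0.3, -1.6]
gripper_width: 0.0003
grip_force: 0.0
```

```bash
python3 - <<'E'
from h import *
f=imaging.grab_frame('wrist'); im=f['frame']; s=sensors.state(); print(s['t'],s['ee_pos'],s['ft_force'])
u,v=proj(f,[[.465,.0132,.075]])[0].astype(int); u0=max(u-110,0); v0=max(v-60,0)
cv2.imwrite('pics/w4.png',cv2.resize(im[v0:v0+120,u0:u0+280],None,fx=2.8,fy=4.5,interpolation=cv2.INTER_CUBIC))
E
```

```text
23.9 [ 0.44156326 -0.08975616  0.2243701 ] [ 0.27871127 -0.41330149  0.21385937]
```

View pics/w4.png

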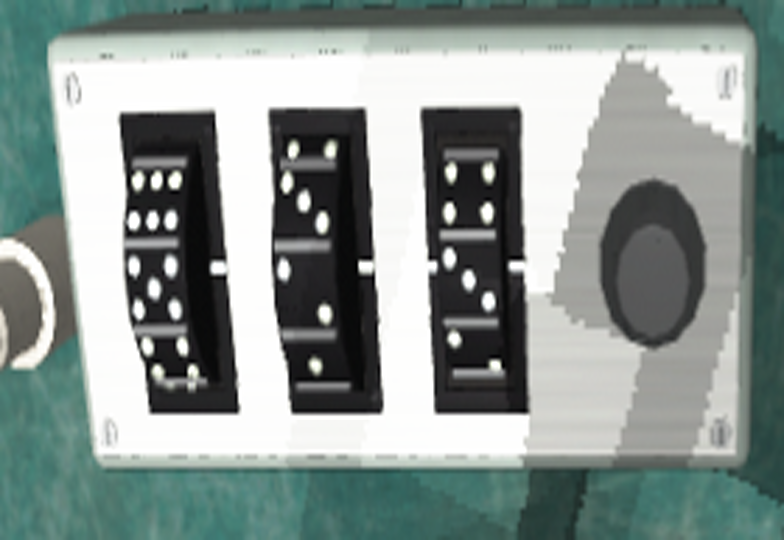

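The crop still shows 5, 2, 3 at the marks (row 268), and the key top at (652,282) is up again. I'm handing in.

```bash
python3 -c "
from workcell import robot
print(robot.close_job())"
```

```text
the job is handed in; nothing more can be done
None
```

The wheels read five, two, three from left to right. I pressed the load key about 8 mm and it came back up. The highest force I read was 8.9 N, and I handed the job in at about 24 s; the hand-in gave no verdict.

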